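# Clip the ingredient tub shut and sleeve its scraper

## Robot

A 7-joint arm with a two-finger parallel gripper is mounted at the origin on the work surface. World frame = base frame: x ahead of the robot, y to its left, z up, the work surface at z = 0. Lengths are in m, angles in rad, forces in N, time in s.
With the tool pointing down it reaches from about 0.4 to 0.875 m from the base axis. Payload 19.3 kg.
Tool frame: the origin (TCP) lies at the very end of the fingers, on their centre line; the grasp point (between the pads) lies 19 mm behind it; z points along the fingers, y is the direction in which the jaws open and shut (so a half turn about z gives the same grasp; the last joint's range is limited). The gripper opens to 85 mm and grips with 20 to 120 N. Pads are 22 mm wide; open, the fingers measure 114 mm over their backs; the gripper's body (76 mm by 85 mm) begins 54 mm behind the grasp point. The pads swing forward as they close: fully open they stand 13 mm farther back than shut.
Start: joints at [1.164, 0.521, -0.036, 1.599, 0.021, 1.021, -0.113], TCP at [0.207, -0.59, 0.231] pointing down, gripper open.
Joint ranges: [-2.91, 2.91], [-0.3, 2.13], [-1.5, 1.42], [0.17, 2.43], [-1.26, 4.41], [0.16, 1.93], [-2.52, 2.52]. Speed limits (rad/s): [1.89, 1.89, 2.39, 2.39, 3.01, 3.01, 3.01].

## Interface

Orientations are given as [roll, pitch, yaw] about the fixed x, y, z axes, in that order (R = Rz(yaw) Ry(pitch) Rx(roll)).
In Python, from workcell import bot, grab_frame, calibration, workorder gives the robot as it stands.
- The arm moves only by the tool move_arm, never from a script. Its arguments are lists of equal length, an entry for each row: "jaw": the closure in counts, from 0 (fully open) to 255 (shut); "dp": the shift along the tool's x, y, z in units of 800 mm (1.0 is 800 mm), a list of three; "rotation": the turn, a rotation vector about the tool's x, y, z in units of pi rad (1.0 is pi rad), a list of three. In form: {"jaw": [jaw, ...], "dp": [[dx, dy, dz], ...], "rotation": [[rx, ry, rz], ...]}. A call has 1 to 10 rows; each row shifts and turns the commanded pose from where the row before left it, along the tool's axes as they then stand; what a row does not reach is not made up. A row lasts 1/8 s, in which the tool goes at most 62.5 mm and 10.7 degrees, less where a joint would pass 70% of its speed; a pose out of reach is approached as far as the arm can. A call with a number of a shift or a turn outside -1 to 1 is refused whole. A call with a gripper value outside its range is refused whole. The fingers move at their own pace and stop on an object; "squeeze" is the grip in N (left out, the last holds). Time passes only in rows, so rows that do not move let the fingers close. It gives the time, the measured TCP pose, the force and the opening at its end, in the units of the state.
- bot.observe(): the state, without advancing time (a new reading comes with each control period).
- grab_frame(name): name is "side" or "top" or "wrist"; returns the picture (384x512x3 uint8, blue, green, red); there is no depth.
- calibration(name): a dict with "camera_matrix" (3x3 intrinsics, pixels), "T" (4x4, takes a point from camera to world coordinates). Camera axes: x right, y down, z forward; pixel columns grow to the right and rows downward; lengths in m; the calibration is good to about 2 mm. The wrist camera is an equidistant fisheye: a pixel r from the principal point sees the ray r / f radians off the axis. A picture is of the moment at which its call begins: read the wrist's pose just before it. calibration takes no time and is no camera call; for the wrist camera it gives the pose at the moment of the call.
- workorder.job_done(): hands the job in, once; it reports no verdict.
The state is a dict: "clock": time; "qpos": joint angles; "qd": joint speeds; "joint_efforts": joint torques, N m; "position": TCP position; "tool_rot": TCP orientation; "force": force on the tool from outside, world axes, zero at the start; "moment": the same for the moment, N m; "grip_width": finger opening in m.
Only numpy, scipy, OpenCV 4.12 (cv2) and the standard library are available. Lean on these libraries where they do the work, as an engineer would, in place of code of your own. Each camera call takes 0.05 s, during which the arm holds its last target. There are 200 camera calls.

## Task

Close up the ingredient tub: press its loose lid straight down until the clip arms at both ends have snapped under the tub's lip and the lid sits flush on the rim. Then take the bench scraper out of the drying stand and slide it blade first, all the way down, into the slot on the tub's far side, and let go of it. Leave the spice jar standing where it is.

Things in the scene. Friction and masses are not known exactly. Their poses are not given: they have to be found in the camera images.
- tub: White rectangular plastic tub, fixed, left or right on the counter. Origin: centre of underside. Outer size 130 (x) x 170 (y) x 80 mm high. At each short end (its +y, -y) a lip, 110 mm long, 6 mm thick, its top level with the rim, stands 8 mm out. On its long +x side (away from the robot) a sleeve 30 mm thick, 132 long, 70 high holds an upright slot, open at the top (slot_mouth).
- slot_mouth (a point): Centre of the slot's mouth, at tub x = 83, y = 0, z = 70 mm (axes as the tub's). The slot is 7 mm wide (x), 118 long (y), 62 deep; its floor is 8 mm above the tub's underside. A flare, 9 mm high, 16 mm wide at the top, stands above the mouth. The clipped lid's edge is 13 mm from the slot's centre plane.
- lid: White flat loose lid, 140 x 166 x 8 mm, 0.22 kg, with a 24 mm deep skirt that fits loosely in the tub. Origin: centre of the plate's underside; axes as the tub's. At the start its clip teeth rest on the lips, origin 96 mm above the tub's underside; clipped on: 80 mm. 8 to 18 N down at the middle snaps both clips, one often just before the other; then the plate meets the rim.
- lid_pad (a point): Centre of the top of the round raised press pad in the middle of the lid, 56 mm across, 12 mm above the lid's origin, i.e. 108 mm above the counter at the start and 92 mm when clipped.
- clip_a (a joint): Angle (rad) of the grey sprung clip arm (60 mm wide) at the lid's +y end: 0 hanging straight down (both before and after snapping), up to about 0.3 as it is forced outward over the lip.
- clip_b (a joint): The same for the clip arm at the lid's -y end.
- clip_a_tooth (a point): Middle of the rounded tooth (10 mm thick, 50 mm long) at the foot of the +y clip arm. About 84 mm above the tub's underside at the start, 68 mm when hooked under the lip.
- clip_b_tooth (a point): The same for the -y clip arm.
- stand: Low steel drying stand, fixed: base 90 (x) x 140 (y) x 10 mm, with two upright plates reaching 50 mm high that hold the scraper upright in a 5 mm gap (gap along its y). Origin: centre of its underside.
- scraper: Bench scraper upright in the stand, blade down, 0.2 kg: steel blade 3 mm thick (x), 110 wide (y), 107 high (z); above it a dark wooden handle bar 20 (x) x 110 (y) x 24 mm (z). Origin: middle of the blade's lower edge; z up. At the start 10 mm above the counter, leaning up to 0.06 rad; fully down in the tub's slot 8 mm above the tub's underside. Either face may look outward.
- scraper_handle (a point): Centre of the scraper's handle bar, 117 mm above the blade's lower edge; grip it across its 20 mm thickness.
- jar: Bystander: spice jar, 52 mm across, 85 mm high, between the tub and the stand. Origin: centre of its underside.

How it is judged:
By the outcome, as a careful person would: the job done as asked, in the order asked, and still so for the second after the job is handed in, with the robot touching nothing.
It also fails if it takes over 51 s, if anything falls off the work surface, if the arm or the gripper's body presses on something with over 40 N, if the wrist force passes 120 N, or if a joint passes its speed limit or range.

## Working session

There is one attempt and no reset: what is moved stays moved. The work goes in short steps, Python scripts to look and compute and a tool call to move; the robot and the scene stay as the last step left them, time stands still between calls to the robot, and variables do not carry over. Pictures are saved under pics/ and viewed, about 8 in all and at most 12, crops included, and the job is handed in when it is done.

Besides the shell and the picture viewer there is one more tool, called after "Emit:" as name(argument=value, ...) on one line, values as JSON. move_arm: Moves the arm, as the interface text tells. Shifts and turns lie within -1 to 1; 1 stands for 800 mm of shift or pi rad of turn. Its arguments: {"type":"object","properties":{"jaw":{"type":"array","items":{"type":"number"}},"dp":{"type":"array","items":{"type":"array","items":{"type":"number","minimum":-1,"maximum":1}}},"rotation":{"type":"array","items":{"type":"array","items":{"type":"number","minimum":-1,"maximum":1}}},"squeeze":{"type":"number"}},"required":["jaw","dp","rotation"]}

```bash
mkdir -p pics; ls
python3 - <<'E'
from workcell import bot, grab_frame, calibration
import cv2,numpy as np
print(bot.observe())
ims=[]
for n in("side","top"):
    c=calibration(n);print(n,np.round(c["camera_matrix"],1).tolist(),np.round(c["T"],4).tolist())
    im=grab_frame(n);cv2.imwrite(f"pics/{n}0.png",im);
    cv2.imwrite(f"pics/{n}0b.png",cv2.resize(im,(800,600),interpolation=cv2.INTER_CUBIC))
E
```

```text
pics
{'clock': 0.0, 'qpos': array([ 1.16378617,  0.52200659, -0.03628094,  1.60000248,  0.02118167,
        1.02113367, -0.11281981]), 'qd': array([-0.00090067, -0.00040514,  0.00139396,  0.00053599,  0.00219239,
        0.00222342,  0.00035412]), 'joint_efforts': array([-1.15735758e-03, -9.27108979e+01,  1.97947450e+00, -3.69934237e+01,
        1.78293331e-02,  8.21276248e-03, -4.43189106e-05]), 'position': array([ 0.20637699, -0.58957536,  0.23073287]), 'tool_rot': array([-3.14043055e+00,  9.23318879e-05,  3.36730466e-01]), 'force': array([-1.16939460e+00, -8.04738415e-05, -1.27401332e-01]), 'moment': array([-0.00566044, -0.00038426, -0.01325578]), 'grip_width': 0.0852987307754588}
side [[398.4, 0.0, 255.1], [0.0, 398.4, 188.2], [0.0, 0.0, 1.0]] [[-0.8636, -0.3394, 0.3727, 0.2123], [-0.5041, 0.5733, -0.6459, 0.6388], [0.0055, -0.7458, -0.6662, 0.7643], [0.0, 0.0, 0.0, 1.0]]
top [[412.0, 0.0, 254.7], [0.0, 412.0, 193.9], [0.0, 0.0, 1.0]] [[0.0081, -0.9845, 0.1752, 0.4123], [-0.9999, -0.0061, 0.0119, -0.0018], [-0.0107, -0.1753, -0.9845, 1.1196], [0.0, 0.0, 0.0, 1.0]]
```

View pics/top0b.png

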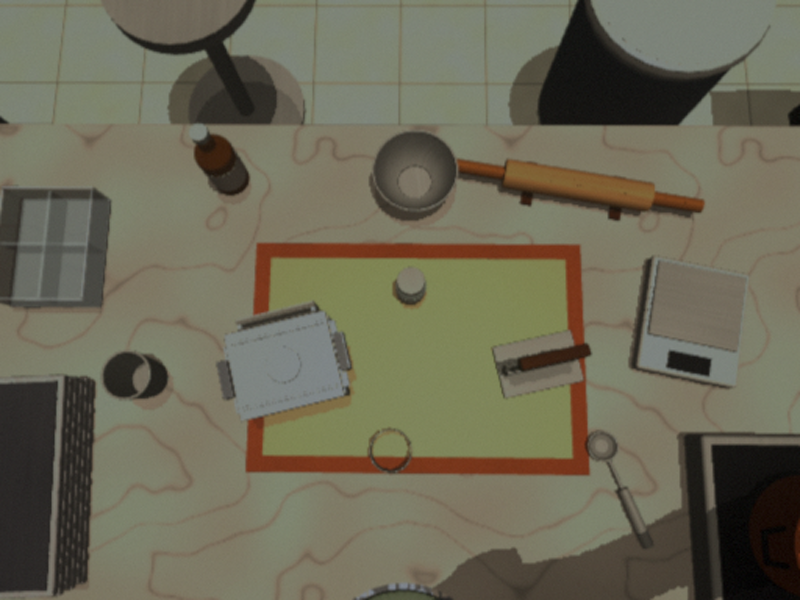

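View pics/side0b.png

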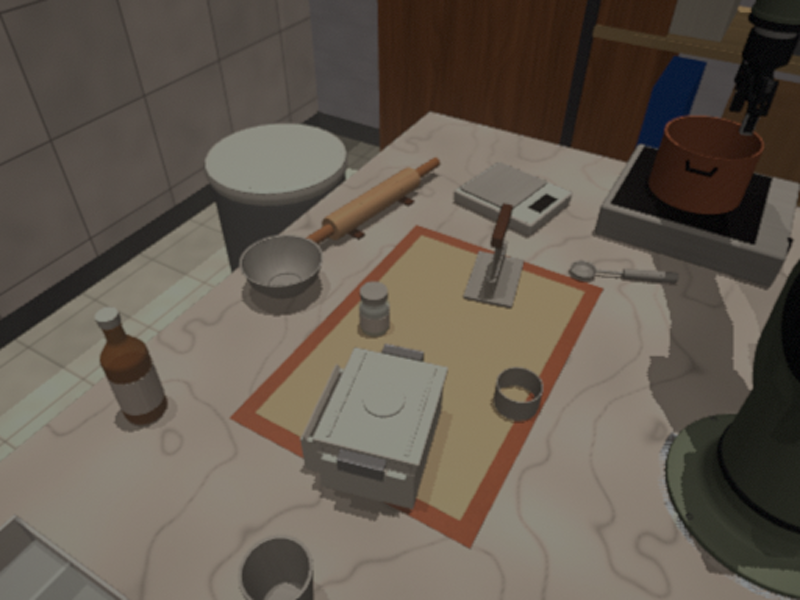

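The top view shows the lid pad at about (283,363), the jar at (410,285) and the handle from (520,364) to (590,350). The side view shows the pad at (384,402) and the handle around (503,225). Positions are in the 800x600 pictures.

```bash
cat > h.py <<'E'
import numpy as np,cv2
from workcell import bot, grab_frame, calibration
def ray(n,uv,c=None):
    c=c or calibration(n);K=c["camera_matrix"];T=np.array(c["T"])
    a=np.array([(uv[0]-K[0][2])/K[0][0],(uv[1]-K[1][2])/K[1][1]])
    if n=="wrist":
        r=np.hypot(*a);d=np.r_[a/r*np.sin(r),np.cos(r)] if r>0 else np.array([0,0,1.])
    else: d=np.r_[a,1]
    return T[:3,3],T[:3,:3]@d
def atz(n,uv,z,c=None):
    o,d=ray(n,uv,c);return o+d*(z-o[2])/d[2]
def proj(n,p,c=None):
    c=c or calibration(n);K=c["camera_matrix"];T=np.array(c["T"])
    q=T[:3,:3].T@(np.asarray(p)-T[:3,3])
    if n=="wrist":
        h=np.hypot(q[0],q[1]);th=np.arctan2(h,q[2]);a=q[:2]/h*th
    else:a=q[:2]/q[2]
    return np.array([a[0]*K[0][0]+K[0][2],a[1]*K[1][1]+K[1][2]])
E
python3 - <<'E'
from h import *
s=1.5625
f=lambda n,u,v,z:np.round(atz(n,(u/s,v/s),z),4)
print("pad",f("top",283,363,.108),f("side",384,402,.108))
for u,v in((243,418),(350,390),(327,312),(222,343)):print("corner",f("top",u,v,.104))
for u,v in((520,364),(590,350)):print("handle",f("top",u,v,.141))
for u,v in((492,347),(570,331),(583,381),(504,398)):print("base",f("top",u,v,.010))
print("jar",f("top",410,275,.085),f("side",374,290,.085))
print("hside",f("side",507,207,.141),f("side",497,243,.117))
im=cv2.imread("pics/top0.png");a=cv2.resize(im[185:285,300:400],(600,600),interpolation=cv2.INTER_CUBIC)
cv2.imwrite("pics/c1.png",a)
im=cv2.imread("pics/top0.png");a=cv2.resize(im[185:275,130:240],(550,450),interpolation=cv2.INTER_CUBIC)
cv2.imwrite("pics/c2.png",a)
E
```

```text
pad [0.4953 0.1906 0.108 ] [0.488  0.1977 0.108 ]
corner [0.4097 0.2504 0.104 ]
corner [0.4542 0.0846 0.104 ]
corner [0.5777 0.124  0.104 ]
corner [0.5267 0.2897 0.104 ]
handle [ 0.4937 -0.1756  0.141 ]
handle [ 0.5157 -0.2823  0.141 ]
base [ 0.5336 -0.1513  0.01  ]
base [ 0.5623 -0.2867  0.01  ]
base [ 0.4764 -0.3055  0.01  ]
base [ 0.4466 -0.1702  0.01  ]
jar [ 0.6433 -0.0086  0.085 ] [ 0.6324 -0.0079  0.085 ]
hside [ 0.5122 -0.2657  0.141 ] [ 0.4953 -0.1891  0.117 ]
```

View pics/c1.png

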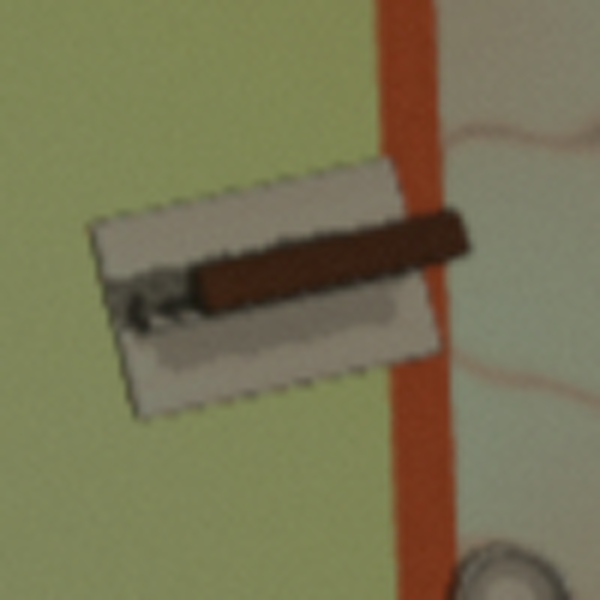

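Stand centre, handle centre and yaw agree: about (0.505, -0.229), yaw 0.205. The tub is at about (0.492, 0.190), yaw 0.28. The crop shows the handle spanning (195,290) to (465,230) over the stand. I'll write a small planner and set out by way of a look above the scraper.

```bash
cat >> h.py <<'E'
from scipy.spatial.transform import Rotation as Ro
def plan(p,psi,n,nt=None,tilt=None):
    """rows from the present pose to p, tool down, tool yaw psi"""
    s=bot.observe();p0=s["position"];R=Ro.from_euler("xyz",s["tool_rot"])
    G=tilt if tilt is not None else Ro.from_euler("xyz",[np.pi,0,psi])
    rv=(R.inv()*G).as_rotvec();nt=nt or n;dp=[];rot=[]
    for i in range(n):
        d=R.inv().apply((np.asarray(p)-p0)/n)/.8
        r=rv/nt if i<nt else rv*0
        dp.append([round(float(x),4) for x in d]);rot.append([round(float(x),4) for x in r/np.pi])
        R=R*Ro.from_rotvec(r)
    print("dp",dp,"\nrot",rot,"max",np.abs(dp).max()*800,np.degrees(np.linalg.norm(rv/nt)))
E
python3 - <<'E'
from h import *
plan([.46,-.24,.31],1.778,10)
E
```

```text
dp [[0.0444, -0.0308, -0.0099], [0.0483, -0.0241, -0.0099], [0.0513, -0.0169, -0.0099], [0.0532, -0.0094, -0.0099], [0.054, -0.0016, -0.0099], [0.0536, 0.0061, -0.0099], [0.0522, 0.0138, -0.0099], [0.0497, 0.0211, -0.0099], [0.0461, 0.0281, -0.0099], [0.0416, 0.0344, -0.0099]] 
rot [[-0.0, -0.0, -0.0459], [-0.0, -0.0, -0.0459], [-0.0, -0.0, -0.0459], [-0.0, -0.0, -0.0459], [-0.0, -0.0, -0.0459], [-0.0, -0.0, -0.0459], [-0.0, -0.0, -0.0459], [-0.0, -0.0, -0.0459], [-0.0, -0.0, -0.0459], [-0.0, -0.0, -0.0459]] max 43.2 8.257351574085277
```

Emit:
move_arm(jaw=[0, 0, 0, 0, 0, 0, 0, 0, 0, 0], dp=[[0.0444, -0.0308, -0.0099], [0.0483, -0.0241, -0.0099], [0.0513, -0.0169, -0.0099], [0.0532, -0.0094, -0.0099], [0.054, -0.0016, -0.0099], [0.0536, 0.0061, -0.0099], [0.0522, 0.0138, -0.0099], [0.0497, 0.0211, -0.0099], [0.0461, 0.0281, -0.0099], [0.0416, 0.0344, -0.0099]], rotation=[[0, 0, -0.0459], [0, 0, -0.0459], [0, 0, -0.0459], [0, 0, -0.0459], [0, 0, -0.0459], [0, 0, -0.0459], [0, 0, -0.0459], [0, 0, -0.0459], [0, 0, -0.0459], [0, 0, -0.0459]])

```text
clock: 1.35
position: [0.4605, -0.2389, 0.3107]
tool_rot: [-3.141, -0.0, 1.783]
force: [0.6, -0.1, 0.7]
grip_width: 0.0854
```

Run:
```python
from h import *
s=bot.observe();print(s["clock"],s["position"],s["tool_rot"],s["qpos"])
c=calibration("wrist");print(np.round(c["camera_matrix"],1).tolist(),np.round(c["T"],3).tolist())
im=grab_frame("wrist");cv2.imwrite("pics/w1.png",im);np.save("w1.npy",np.array(c["T"]))
cv2.imwrite("pics/w1b.png",cv2.resize(im,(800,600),interpolation=cv2.INTER_CUBIC))
plan([.49,.14,.28],1.85,10)
```

```text
1.35 [ 0.4605256  -0.23891216  0.31065728] [-3.14135090e+00 -7.06371593e-05  1.78332579e+00] [ 0.75919104  0.30266905 -0.49999335  1.75585032  0.15922103  1.12350404
  0.42167197]
[[297.3, 0.0, 254.8], [0.0, 297.3, 182.4], [0.0, 0.0, 1.0]] [[0.978, 0.202, 0.059, 0.446], [0.211, -0.936, -0.283, -0.167], [-0.002, 0.289, -0.957, 0.453], [0.0, 0.0, 0.0, 1.0]]
dp [[0.0448, 0.0136, 0.0041], [0.0447, 0.0139, 0.004], [0.0447, 0.0141, 0.004], [0.0446, 0.0144, 0.004], [0.0445, 0.0146, 0.004], [0.0444, 0.0148, 0.004], [0.0444, 0.0151, 0.004], [0.0443, 0.0153, 0.004], [0.0442, 0.0155, 0.004], [0.0441, 0.0158, 0.004]] 
rot [[0.0001, -0.0, -0.0017], [0.0001, -0.0, -0.0017], [0.0001, -0.0, -0.0017], [0.0001, -0.0, -0.0017], [0.0001, -0.0, -0.0017], [0.0001, -0.0, -0.0017], [0.0001, -0.0, -0.0017], [0.0001, -0.0, -0.0017], [0.0001, -0.0, -0.0017], [0.0001, -0.0, -0.0017]] max 35.839999999999996 0.30593633203802556
```

View pics/w1b.png

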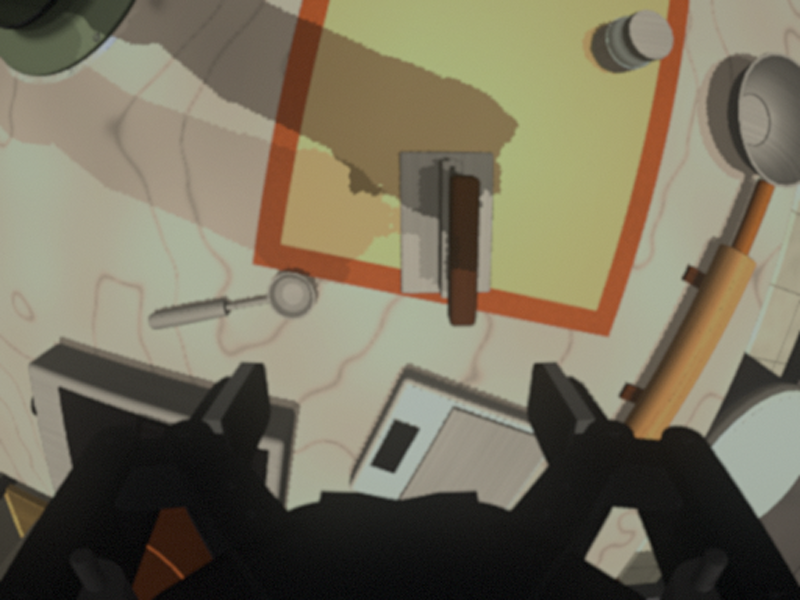

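The wrist view shows the handle top from (465,178) to (462,324), and the stand base corners at (400,153), (493,153), (402,292) and (491,292). The jaw axis is already square to the handle. I'll now move over the tub.

Emit:
move_arm(jaw=[0, 60, 120, 180, 255, 255, 255, 255, 255, 255], dp=[[0.0448, 0.0136, 0.004], [0.0447, 0.0139, 0.004], [0.0447, 0.0141, 0.004], [0.0446, 0.0144, 0.004], [0.0445, 0.0146, 0.004], [0.0444, 0.0148, 0.004], [0.0444, 0.0151, 0.004], [0.0443, 0.0153, 0.004], [0.0442, 0.0155, 0.004], [0.0441, 0.0158, 0.004]], rotation=[[0, 0, -0.0017], [0, 0, -0.0017], [0, 0, -0.0017], [0, 0, -0.0017], [0, 0, -0.0017], [0, 0, -0.0017], [0, 0, -0.0017], [0, 0, -0.0017], [0, 0, -0.0017], [0, 0, -0.0017]])

```text
clock: 2.65
position: [0.4927, 0.1341, 0.2782]
tool_rot: [-3.141, 0.0, 1.832]
force: [1.6, -0.7, -0.4]
grip_width: -0.0001
```

Run:
```python
from h import *
s=1.5625
c=calibration("wrist");c1=dict(camera_matrix=c["camera_matrix"],T=np.load("w1.npy"))
f=lambda u,v,z:np.round(atz("wrist",(u/s,v/s),z,c1)[:2],4)
print("handle",f(465,178,.141),f(462,324,.141),"base",f(400,153,.01),f(493,153,.01),f(402,292,.01),f(491,292,.01))
s0=bot.observe();print(s0["clock"],s0["position"],s0["tool_rot"])
c=calibration("wrist");np.save("w2.npy",np.array(c["T"]))
im=grab_frame("wrist");cv2.imwrite("pics/w2b.png",cv2.resize(im,(800,600),interpolation=cv2.INTER_CUBIC))
```

```text
handle [ 0.4932 -0.1767] [ 0.5167 -0.2788] base [ 0.4476 -0.171 ] [ 0.5339 -0.1506] [ 0.4785 -0.3047] [ 0.5669 -0.2857]
2.65 [0.49266829 0.13412525 0.27821022] [-3.14124807e+00  1.04413811e-04  1.83156156e+00]
```

View pics/w2b.png

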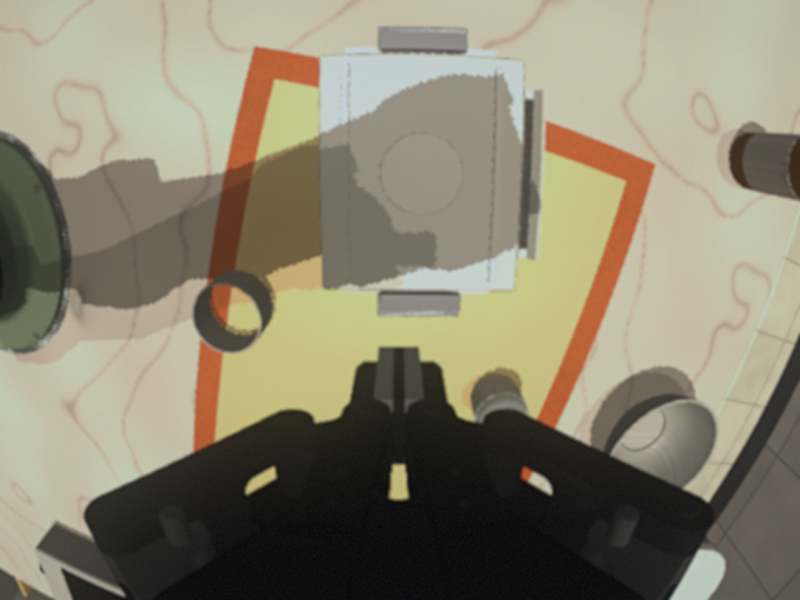

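The wrist view shows the pad centre at (421,173). The lid corners are (320,57), (523,60), (514,290) and (322,288), and the sleeve flare runs along u≈530 to 540 on the far side.

Run:
```python
from h import *
s=1.5625
c=dict(camera_matrix=calibration("wrist")["camera_matrix"],T=np.load("w2.npy"))
f=lambda u,v,z:atz("wrist",(u/s,v/s),z,c)[:2]
print("pad",f(421,173,.108))
C=np.array([f(320,57,.104),f(523,60,.104),f(514,290,.104),f(322,288,.104)]);print(C,C.mean(0))
for a,b in((3,0),(2,1)):
    d=C[a]-C[b];print(np.linalg.norm(d),np.arctan2(d[0],-d[1]))
for a,b in((1,0),(2,3)):
    d=C[a]-C[b];print(np.linalg.norm(d),np.arctan2(d[1],d[0]))
print("flare outer",f(542,92,.079),f(535,258,.079)) 
plan([.4925,.190,.14],1.852,6)
```

```text
pad [0.49284099 0.19294094]
[[0.40622525 0.25386916]
 [0.53959845 0.28956824]
 [0.58121816 0.13041477]
 [0.44610656 0.09591457]] [0.49328711 0.19244168]
0.16291155324198534 0.247316976559379
0.16450540294338664 0.2557789102204447
0.13806821873833522 0.2615323707719135
0.13944678926470813 0.25000379653306376
flare outer [0.56509942 0.27727542] [0.59769394 0.15367098]
dp [[0.0102, 0.0028, 0.0288], [0.0102, 0.0028, 0.0288], [0.0102, 0.0029, 0.0288], [0.0102, 0.0029, 0.0288], [0.0102, 0.0029, 0.0288], [0.0102, 0.003, 0.0288]] 
rot [[0.0, -0.0001, -0.0008], [0.0, -0.0001, -0.0008], [0.0, -0.0001, -0.0008], [0.0, -0.0001, -0.0008], [0.0, -0.0001, -0.0008], [0.0, -0.0001, -0.0008]] max 23.04 0.1535313625679969
```

Emit:
move_arm(jaw=[255, 255, 255, 255, 255, 255], dp=[[0.0141, 0.0038, 0.037], [0.0141, 0.0038, 0.037], [0.0141, 0.0038, 0.037], [0.0141, 0.0038, 0.037], [0.0141, 0.0038, 0.037], [0, 0, 0.01]], rotation=[[0, 0, 0], [0, 0, 0], [0, 0, 0], [0, 0, 0], [0, 0, 0], [0, 0, 0]])

```text
clock: 3.45
position: [0.4919, 0.1918, 0.121]
tool_rot: [-3.139, -0.0, 1.833]
force: [0.1, -0.5, 0.2]
grip_width: 0.0001
```

Emit:
move_arm(jaw=[255, 255, 255, 255, 255, 255, 255, 255], dp=[[0, 0, 0.005], [0, 0, 0.005], [0, 0, 0.0025], [0, 0, 0.0025], [0, 0, 0.0025], [0, 0, 0.0025], [0, 0, 0.0025], [0, 0, 0]], rotation=[[0, 0, 0], [0, 0, 0], [0, 0, 0], [0, 0, 0], [0, 0, 0], [0, 0, 0], [0, 0, 0], [0, 0, 0]])

```text
clock: 4.45
position: [0.4934, 0.1913, 0.1049]
tool_rot: [3.141, 0.001, 1.832]
force: [0.9, -3.7, 8.6]
grip_width: 0.0002
```

Emit:
move_arm(jaw=[255, 255, 255, 255, 255], dp=[[0, 0, 0.0025], [0, 0, 0.0025], [0, 0, 0.0025], [0, 0, 0.0025], [0, 0, 0]], rotation=[[0, 0, 0], [0, 0, 0], [0, 0, 0], [0, 0, 0], [0, 0, 0]])

```text
clock: 5.08
position: [0.4929, 0.1922, 0.0966]
tool_rot: [3.141, -0.001, 1.833]
force: [-0.1, 1.5, 1.5]
grip_width: -0.0
```

Emit:
move_arm(jaw=[255, 255, 255, 255], dp=[[0, 0, 0.0025], [0, 0, 0.0025], [0, 0, 0.0015], [0, 0, 0]], rotation=[[0, 0, 0], [0, 0, 0], [0, 0, 0], [0, 0, 0]])

```text
clock: 5.58
position: [0.4928, 0.1914, 0.092]
tool_rot: [3.142, 0.001, 1.832]
force: [-7.1, -2.6, 24.8]
grip_width: 0.0001
```

The pad is at 0.092 m with 25 N of reaction, so the lid should be seated. I'll retreat and check.

Emit:
move_arm(jaw=[255, 255, 255, 200, 100, 0], dp=[[0, 0, -0.03], [0, 0, -0.06], [-0.018, 0, -0.05], [-0.018, 0, -0.05], [-0.018, 0, -0.04], [-0.018, 0, 0]], rotation=[[0, 0, 0], [0, 0, 0], [0, 0, 0], [0, 0, 0], [0, 0, 0], [0, 0, 0]])

```text
clock: 6.32
position: [0.5086, 0.1354, 0.277]
tool_rot: [3.139, 0.001, 1.831]
force: [-1.0, 0.1, -0.3]
grip_width: 0.0539
```

Run:
```python
from h import *
s0=bot.observe();print(s0["clock"],s0["position"],s0["tool_rot"])
c=calibration("wrist");np.save("w3.npy",np.array(c["T"]))
a=grab_frame("wrist");b=grab_frame("side")
a=cv2.resize(a[0:210,180:380],(572,600),interpolation=cv2.INTER_CUBIC)
cv2.imwrite("pics/w3.png",a)
b=cv2.resize(b[200:340,180:310],(557,600),interpolation=cv2.INTER_CUBIC);cv2.imwrite("pics/s3.png",b)
plan([.500,-.20,.25],1.778,10)
```

```text
6.325 [0.50857088 0.13542256 0.27703954] [3.13871141e+00 6.33748857e-04 1.83149920e+00]
dp [[-0.0401, -0.0117, 0.0031], [-0.0402, -0.0114, 0.0031], [-0.0402, -0.0112, 0.0031], [-0.0403, -0.011, 0.0031], [-0.0403, -0.0108, 0.0031], [-0.0404, -0.0106, 0.0031], [-0.0405, -0.0104, 0.0031], [-0.0405, -0.0102, 0.0031], [-0.0406, -0.01, 0.0031], [-0.0406, -0.0098, 0.0031]] 
rot [[-0.0, 0.0, 0.0016], [-0.0, 0.0, 0.0016], [-0.0, 0.0, 0.0016], [-0.0, 0.0, 0.0016], [-0.0, 0.0, 0.0016], [-0.0, 0.0, 0.0016], [-0.0, 0.0, 0.0016], [-0.0, 0.0, 0.0016], [-0.0, 0.0, 0.0016], [-0.0, 0.0, 0.0016]] max 32.48 0.2963923318951515
```

View pics/w3.png

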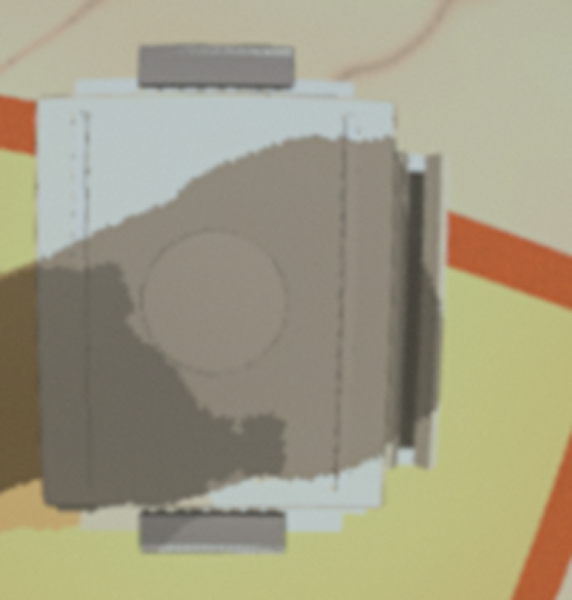

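View pics/s3.png

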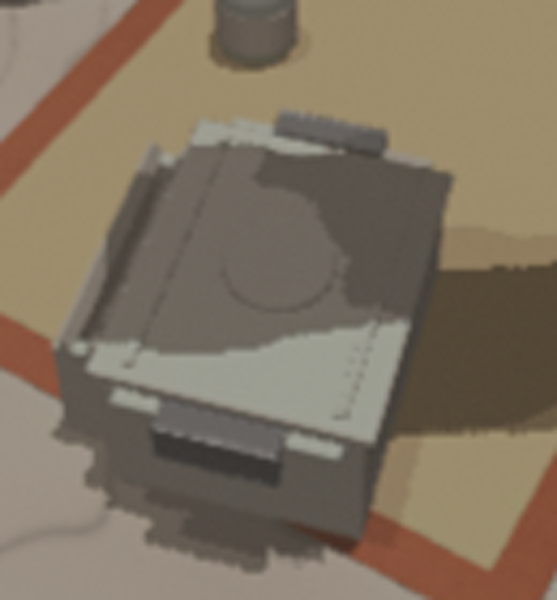

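The lid is flush at both ends and the clips sit below the lip. In the crop the slot is the dark strip from (416,172) to (407,447).

Run:
```python
from h import *
c=dict(camera_matrix=calibration("wrist")["camera_matrix"],T=np.load("w3.npy"))
f=lambda u,v,z:atz("wrist",(180+u/2.86,v/2.857),z,c)[:2]
p=f(214,302,.092);print("pad",p)
C=np.array([f(38,100,.088),f(393,103,.088),f(381,505,.088),f(44,505,.088)]);print(C.round(4).tolist(),C.mean(0))
for a,b in((3,0),(2,1)):
    d=C[a]-C[b];print(np.linalg.norm(d),np.arctan2(d[0],-d[1]))
for a,b in((1,0),(2,3)):
    d=C[a]-C[b];print(np.linalg.norm(d),np.arctan2(d[1],d[0]))
for z in(.070,.079):
  a,b=f(416,172,z),f(407,447,z);d=b-a;print("slot",z,a,b,(a+b)/2,np.linalg.norm(d),np.arctan2(d[0],-d[1]))
for q in(p,C.mean(0),[.493,.1925]):print("slot pred",np.array(q)+.083*np.array([np.cos(.254),np.sin(.254)]))
```

```text
pad [0.49335061 0.19487747]
[[0.4064, 0.2566], [0.5396, 0.2909], [0.5807, 0.1336], [0.447, 0.098]] [0.49339077 0.19477006]
0.1636713728620179 0.25062187032697686
0.16261995137595744 0.25557711414192863
0.13756899596649658 0.25254174249932076
0.1383808329423384 0.2601430778999124
slot 0.07 [0.55909044 0.27000133] [0.58872963 0.15718837] [0.57391004 0.21359485] 0.11664152912673612 0.25692222131157905
slot 0.079 [0.55730726 0.26835692] [0.58618364 0.1584474 ] [0.57174545 0.21340216] 0.1136395564281677 0.25692222131157977
slot pred [0.57368756 0.21573351]
slot pred [0.57372772 0.2156261 ]
slot pred [0.57333695 0.21335604]
```

Emit:
move_arm(jaw=[0, 0, 0, 0, 0, 0, 0, 0, 0, 0], dp=[[-0.0401, -0.0117, 0.0031], [-0.0402, -0.0114, 0.0031], [-0.0402, -0.0112, 0.0031], [-0.0403, -0.011, 0.0031], [-0.0403, -0.0108, 0.0031], [-0.0404, -0.0106, 0.0031], [-0.0405, -0.0104, 0.0031], [-0.0405, -0.0102, 0.0031], [-0.0406, -0.01, 0.0031], [-0.0406, -0.0098, 0.0031]], rotation=[[0, 0, 0.0016], [0, 0, 0.0016], [0, 0, 0.0016], [0, 0, 0.0016], [0, 0, 0.0016], [0, 0, 0.0016], [0, 0, 0.0016], [0, 0, 0.0016], [0, 0, 0.0016], [0, 0, 0.0016]])

```text
clock: 7.68
position: [0.5004, -0.1985, 0.2491]
tool_rot: [-3.14, -0.001, 1.782]
force: [0.3, 0.0, 0.6]
grip_width: 0.0854
```

Run:
```python
from h import *
c=calibration("wrist");np.save("w4.npy",np.array(c["T"]))
a=grab_frame("wrist")
a=cv2.resize(a[60:260,200:400],(600,600),interpolation=cv2.INTER_CUBIC)
cv2.imwrite("pics/w4.png",a)
```

```text
(no output)
```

View pics/w4.png

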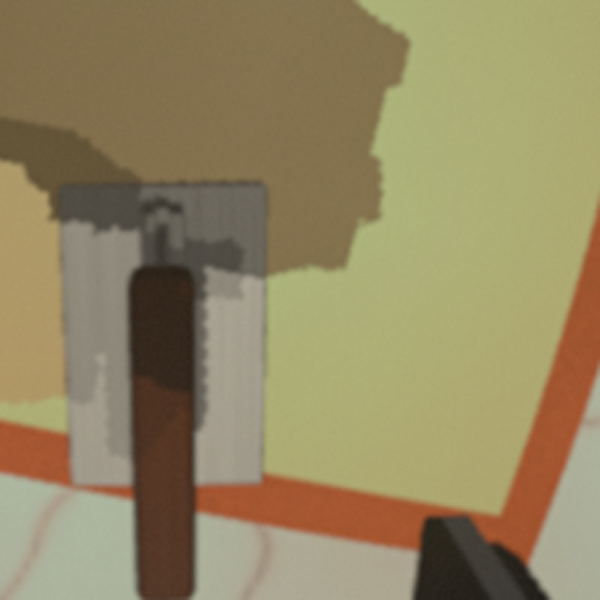

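The handle's centre line runs from (162,268) to (166,598) in the crop, with base corners at (58,184), (267,183), (262,483) and (74,485).

Run:
```python
from h import *
c=dict(camera_matrix=calibration("wrist")["camera_matrix"],T=np.load("w4.npy"))
f=lambda u,v,z:atz("wrist",(200+u/3,60+v/3),z,c)[:2]
a,b=f(162.5,268,.139),f(166,598,.139);d=b-a;m=(a+b)/2
print("handle",a,b,m,np.linalg.norm(d),np.arctan2(d[0],-d[1]))
B=np.array([f(58,184,.01),f(267,183,.01),f(262,483,.01),f(74,485,.01)]);print(B.mean(0))
for i,j in((3,0),(2,1)):
    d=B[i]-B[j];print(np.linalg.norm(d),np.arctan2(d[0],-d[1]))
print(bot.observe()["position"],bot.observe()["tool_rot"])
plan([*m,.150],np.pi/2+.222,4)
```

```text
handle [ 0.49425382 -0.1725686 ] [ 0.51819366 -0.27903253] [ 0.50622374 -0.22580057] 0.10912233123812222 0.22118448006707186
[ 0.50659445 -0.22733671]
0.1399386822275544 0.23364030323689042
0.13922753690874745 0.22501592962017394
[ 0.49958287 -0.20313853  0.24853287] [-3.13866810e+00 -1.03611157e-05  1.77770545e+00]
dp [[-0.0074, 0.0007, 0.0308], [-0.0074, 0.0006, 0.0308], [-0.0074, 0.0006, 0.0308], [-0.0074, 0.0005, 0.0308]] 
rot [[-0.0002, -0.0, -0.0012], [-0.0002, -0.0, -0.0012], [-0.0002, -0.0, -0.0012], [-0.0002, -0.0, -0.0012]] max 24.64 0.22018238327516174
```

Emit:
move_arm(jaw=[0, 0, 0, 0, 0, 0, 0, 0], dp=[[-0.0074, 0.0007, 0.0308], [-0.0074, 0.0006, 0.0308], [-0.0074, 0.0006, 0.0308], [-0.0074, 0.0005, 0.0308], [0, 0, 0.02], [0, 0, 0.02], [0, 0, 0.01], [0, 0, 0]], rotation=[[0, 0, -0.0012], [0, 0, -0.0012], [0, 0, -0.0012], [0, 0, -0.0012], [0, 0, 0], [0, 0, 0], [0, 0, 0], [0, 0, 0]])

```text
clock: 8.72
position: [0.5078, -0.2206, 0.1117]
tool_rot: [-3.141, -0.0, 1.797]
force: [0.7, -1.0, 0.8]
grip_width: 0.0856
```

Emit:
move_arm(jaw=[0, 0], dp=[[-0.006, -0.0025, 0], [0, 0, 0]], rotation=[[0, 0, 0], [0, 0, 0]])

```text
clock: 8.98
position: [0.507, -0.2267, 0.1124]
tool_rot: [3.141, 0.001, 1.796]
force: [0.7, 0.4, 0.9]
grip_width: 0.0857
```

Run:
```python
from h import *
P=[]
for i in range(3):
    s=bot.observe();P.append([*s["position"],s["tool_rot"][2]]);grab_frame("top")
print(np.round(P,4))
```

```text
[[ 0.507  -0.2267  0.1124  1.7961]
 [ 0.5071 -0.2264  0.1124  1.7964]
 [ 0.5071 -0.2262  0.1123  1.7965]]
```

Within 1 mm now. Lower 2 mm and close.

Emit:
move_arm(jaw=[0, 80, 160, 200, 255, 255, 255, 255], dp=[[0, -0.001, 0.0025], [0, 0, 0], [0, 0, 0], [0, 0, 0], [0, 0, 0], [0, 0, 0], [0, 0, 0], [0, 0, 0]], rotation=[[0, 0, 0], [0, 0, 0], [0, 0, 0], [0, 0, 0], [0, 0, 0], [0, 0, 0], [0, 0, 0], [0, 0, 0]], squeeze=60)

```text
clock: 10.12
position: [0.5062, -0.2262, 0.1101]
tool_rot: [3.142, 0.0, 1.797]
force: [-1.3, 0.4, 5.2]
grip_width: 0.0192
```

Run:
```python
from h import *
s=bot.observe();print(s["position"],s["tool_rot"],s["force"],s["moment"],s["grip_width"])
```

```text
[ 0.50619663 -0.22617671  0.11012334] [3.14153964e+00 1.76764330e-04 1.79687253e+00] [-1.32315934  0.35817668  5.21800237] [0.07303357 0.52294998 0.02019959] 0.019217508358359288
```

Emit:
move_arm(jaw=[255, 255, 255, 255, 255, 255], dp=[[0, 0, -0.015], [0, 0, -0.025], [0, 0, -0.035], [0, 0, -0.05], [0, 0, -0.05], [0, 0, 0]], rotation=[[0, 0, 0], [0, 0, 0], [0, 0, 0], [0, 0, 0], [0, 0, 0], [0, 0, 0]])

```text
clock: 10.88
position: [0.5073, -0.2264, 0.253]
tool_rot: [3.138, 0.003, 1.797]
force: [0.8, -0.1, -2.8]
grip_width: 0.0187
```

Run:
```python
from h import *
s=bot.observe();print(s["position"],s["tool_rot"],s["force"],s["grip_width"])
plan([.5737,.2145,.25],np.pi/2+.255,10)
```

```text
[ 0.50728794 -0.22636347  0.25304917] [3.13780778e+00 2.82563469e-03 1.79684807e+00] [ 0.84603878 -0.1015276  -2.82092806] 0.018719121979644898
dp [[0.0518, 0.0204, 0.0003], [0.0518, 0.0206, 0.0003], [0.0517, 0.0207, 0.0003], [0.0517, 0.0209, 0.0003], [0.0516, 0.021, 0.0003], [0.0515, 0.0212, 0.0003], [0.0515, 0.0213, 0.0004], [0.0514, 0.0215, 0.0004], [0.0514, 0.0216, 0.0004], [0.0513, 0.0218, 0.0004]] 
rot [[0.0001, 0.0001, -0.0009], [0.0001, 0.0001, -0.0009], [0.0001, 0.0001, -0.0009], [0.0001, 0.0001, -0.0009], [0.0001, 0.0001, -0.0009], [0.0001, 0.0001, -0.0009], [0.0001, 0.0001, -0.0009], [0.0001, 0.0001, -0.0009], [0.0001, 0.0001, -0.0009], [0.0001, 0.0001, -0.0009]] max 41.44 0.1680241730926714
```

Emit:
move_arm(jaw=[255, 255, 255, 255, 255, 255, 255, 255, 255, 255], dp=[[0.0518, 0.0204, 0.0003], [0.0518, 0.0206, 0.0003], [0.0517, 0.0207, 0.0003], [0.0517, 0.0209, 0.0003], [0.0516, 0.021, 0.0003], [0.0515, 0.0212, 0.0003], [0.0515, 0.0213, 0.0004], [0.0514, 0.0215, 0.0004], [0.0514, 0.0216, 0.0004], [0.0513, 0.0218, 0.0004]], rotation=[[0.0001, 0.0001, -0.0009], [0.0001, 0.0001, -0.0009], [0.0001, 0.0001, -0.0009], [0.0001, 0.0001, -0.0009], [0.0001, 0.0001, -0.0009], [0.0001, 0.0001, -0.0009], [0.0001, 0.0001, -0.0009], [0.0001, 0.0001, -0.0009], [0.0001, 0.0001, -0.0009], [0.0001, 0.0001, -0.0009]])

```text
clock: 12.12
position: [0.5722, 0.2159, 0.2467]
tool_rot: [-3.137, -0.003, 1.825]
force: [0.6, -0.1, -2.0]
grip_width: 0.0193
```

Run:
```python
from h import *
b=grab_frame("side");c=calibration("wrist");np.save("w5.npy",np.array(c["T"]));a=grab_frame("wrist")
s=bot.observe();print(s["clock"],s["position"],s["tool_rot"])
cv2.imwrite("pics/w5.png",cv2.resize(a[60:310,150:400],(600,600),interpolation=cv2.INTER_CUBIC))
cv2.imwrite("pics/s5.png",cv2.resize(b[120:320,130:330],(600,600),interpolation=cv2.INTER_CUBIC))
plan([.5737,.2145,.19],np.pi/2+.255,4)
```

```text
12.225 [0.57134706 0.21997354 0.2466513 ] [-3.13753779 -0.00608366  1.83097226]
dp [[-0.0019, 0.0003, 0.0177], [-0.0019, 0.0003, 0.0177], [-0.0019, 0.0003, 0.0177], [-0.0019, 0.0003, 0.0177]] 
rot [[-0.0003, -0.0005, 0.0004], [-0.0003, -0.0005, 0.0004], [-0.0003, -0.0005, 0.0004], [-0.0003, -0.0005, 0.0004]] max 14.16 0.12841371831631787
```

View pics/w5.png

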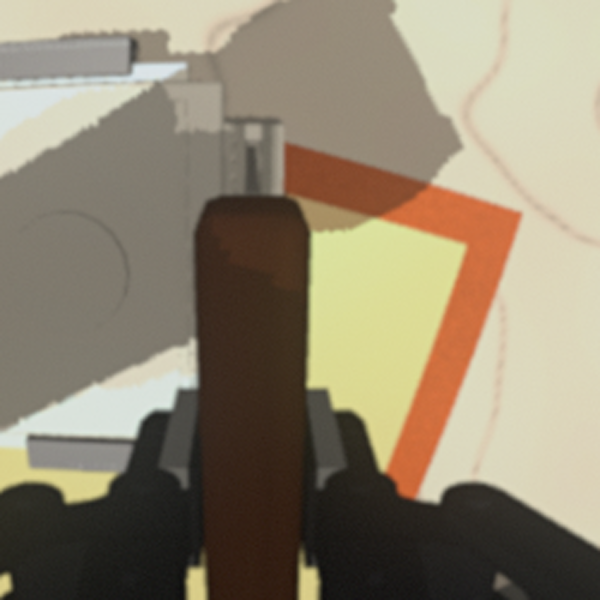

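View pics/s5.png

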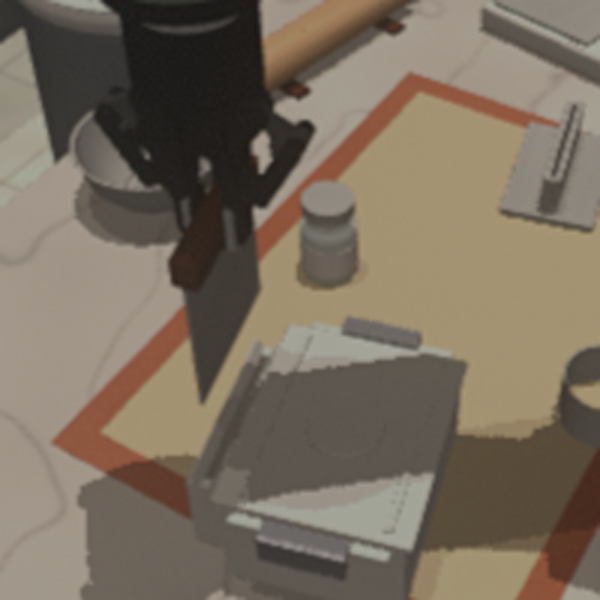

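Run:
```python
from h import *
c=dict(camera_matrix=calibration("wrist")["camera_matrix"],T=np.load("w5.npy"))
y=np.array([-np.sin(.255),np.cos(.255)]);S=np.array([.5737,.2145])
w=lambda p:(proj("wrist",p,c)-[150,60])*2.4
sd=lambda p:(proj("side",p)-[130,120])*3
for n,p in dict(slotend=[*(S+.059*y),.07],slotend_floor=[*(S+.059*y),.008]).items():print(n,w(p),sd(p))
P=np.array([.572,.217])
for h in(.139-.11+.2467+.0,):print("handle end top",w([*(P+.055*y),h]),sd([*(P+.055*y),h]))
print("blade low +y",sd([*(P+.055*y),.1466]),"-y",sd([*(P-.055*y),.1466]))
print(atz("side",(130+203/3,120+403/3),.1466))
s=[bot.observe()["position"]]
for i in range(2):grab_frame("side");s.append(bot.observe()["position"])
print(s,bot.observe()["tool_rot"])
plan([.5737,.2145,.19],np.pi/2+.255,4)
```

```text
slotend [253.51594652 137.13864088] [205.13625604 478.16725253]
slotend_floor [253.7604433  129.42826862] [212.74095263 528.69585294]
handle end top [244.6052085  228.37123637] [175.80744315 266.30167449]
blade low +y [196.74829895 407.31849567] -y [254.60132734 290.44774248]
[0.55674678 0.26527464 0.1466    ]
[array([0.57134706, 0.21997354, 0.2466513 ]), array([0.57155771, 0.21721181, 0.24651604]), array([0.5719118 , 0.21531945, 0.24657805])] [-3.136873   -0.0032664   1.82696495]
dp [[-0.0004, 0.0006, 0.0177], [-0.0004, 0.0005, 0.0177], [-0.0004, 0.0005, 0.0177], [-0.0004, 0.0005, 0.0177]] 
rot [[-0.0004, -0.0003, 0.0001], [-0.0004, -0.0003, 0.0001], [-0.0004, -0.0003, 0.0001], [-0.0004, -0.0003, 0.0001]] max 14.16 0.08392437948379043
```

Emit:
move_arm(jaw=[255, 255, 255, 255, 255, 255], dp=[[-0.0004, 0.0006, 0.0177], [-0.0004, 0.0005, 0.0177], [-0.0004, 0.0005, 0.0177], [-0.0004, 0.0005, 0.0177], [0, 0, 0], [0, 0, 0]], rotation=[[-0.0004, -0.0003, 0], [-0.0004, -0.0003, 0], [-0.0004, -0.0003, 0], [-0.0004, -0.0003, 0], [0, 0, 0], [0, 0, 0]])

```text
clock: 13.08
position: [0.5746, 0.2141, 0.1912]
tool_rot: [3.139, 0.0, 1.825]
force: [-0.0, 0.0, -2.9]
grip_width: 0.019
```

Run:
```python
from h import *
b=grab_frame("side");grab_frame("top")
s=bot.observe();print(s["clock"],s["position"],s["tool_rot"],s["force"])
cv2.imwrite("pics/s6.png",cv2.resize(b[170:310,150:290],(700,600),interpolation=cv2.INTER_CUBIC))
y=np.array([-np.sin(.255),np.cos(.255)])
sd=lambda p:(proj("side",p)-[150,170])*[5,600/140]
P=s["position"][:2];z=s["position"][2]-.1
print("blade low",sd([*(P+.055*y),z]),sd([*(P-.055*y),z]));S=np.array([.5737,.2145])
print("mouth ends",sd([*(S+.059*y),.07]),sd([*(S-.059*y),.07]))
```

```text
13.175 [0.57463976 0.21415767 0.1914842 ] [3.13880883e+00 4.21246071e-04 1.82528257e+00] [ 0.16761221 -0.32779341 -3.06013354]
blade low [239.49013749 434.1328716 ] [330.64140206 268.66660031]
mouth ends [241.89376006 468.81036075] [337.67262745 291.31807716]
```

View pics/s6.png

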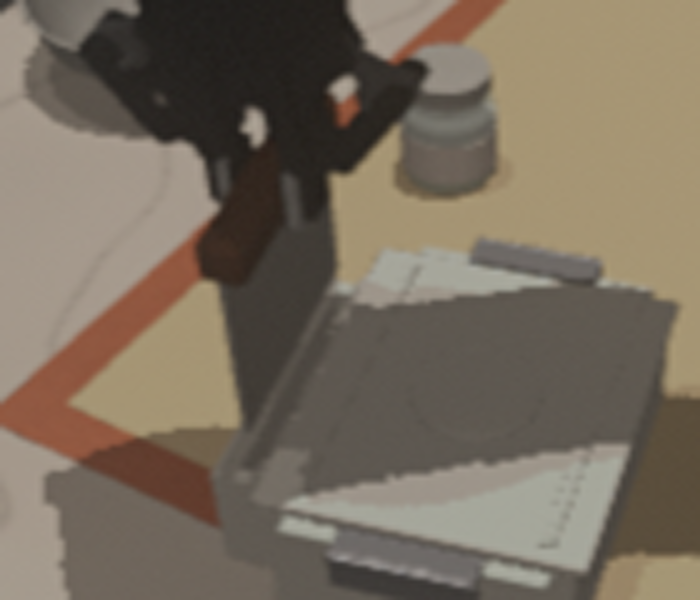

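The blade's lower corner at about (243,432) agrees with the prediction of (239,434), just above the flare. Descending while watching the force.

Emit:
move_arm(jaw=[255, 255, 255, 255, 255, 255], dp=[[0, -0.001, 0.006], [0, 0, 0.005], [0, 0, 0.005], [0, 0, 0.005], [0, 0, 0.005], [0, 0, 0]], rotation=[[0.0008, 0, 0], [0, 0, 0], [0, 0, 0], [0, 0, 0], [0, 0, 0], [0, 0, 0]])

```text
clock: 13.92
position: [0.5735, 0.2137, 0.1698]
tool_rot: [-3.141, 0.001, 1.825]
force: [0.1, 0.4, -2.1]
grip_width: 0.0189
```

Emit:
move_arm(jaw=[255, 255, 255, 255, 255], dp=[[0, 0, 0.004], [0, 0, 0.004], [0, 0, 0.004], [0, 0, 0.004], [0, 0, 0]], rotation=[[0, 0, 0], [0, 0, 0], [0, 0, 0], [0, 0, 0], [0, 0, 0]])

```text
clock: 14.55
position: [0.5735, 0.2137, 0.1571]
tool_rot: [-3.141, 0.001, 1.825]
force: [0.4, 0.4, -2.5]
grip_width: 0.0194
```

In the slot with no contact force. Continuing to about 3 mm above the bottom.

Emit:
move_arm(jaw=[255, 255, 255, 255, 255, 255, 255, 255], dp=[[0, 0, 0.008], [0, 0, 0.008], [0, 0, 0.008], [0, 0, 0.008], [0, 0, 0.008], [0, 0, 0.008], [0, 0, 0.008], [0, 0, 0]], rotation=[[0, 0, 0], [0, 0, 0], [0, 0, 0], [0, 0, 0], [0, 0, 0], [0, 0, 0], [0, 0, 0], [0, 0, 0]])

```text
clock: 15.55
position: [0.5734, 0.2136, 0.112]
tool_rot: [-3.14, 0.001, 1.825]
force: [0.4, -1.0, -1.6]
grip_width: 0.0185
```

Emit:
move_arm(jaw=[255, 255, 255, 255, 255], dp=[[0, 0, 0.0025], [0, 0, 0.002], [0, 0, 0.0015], [0, 0, 0], [0, 0, 0]], rotation=[[0, 0, 0], [0, 0, 0], [0, 0, 0], [0, 0, 0], [0, 0, 0]])

```text
clock: 16.18
position: [0.5738, 0.2137, 0.1081]
tool_rot: [-3.142, 0.001, 1.825]
force: [-0.9, -2.4, 5.1]
grip_width: 0.0189
```

Floor contact at the expected height of 0.108. I'll open the jaws partway and rise.

Emit:
move_arm(jaw=[200, 150, 100, 100, 100, 100, 100, 60, 0, 0], dp=[[0, 0, 0], [0, 0, 0], [0, 0, 0], [0, 0, -0.005], [0, 0, -0.02], [0, 0, -0.04], [0, 0, -0.06], [-0.02, 0, -0.06], [-0.06, 0, -0.03], [-0.06, 0, 0]], rotation=[[0, 0, 0], [0, 0, 0], [0, 0, 0], [0, 0, 0], [0, 0, 0], [0, 0, 0], [0, 0, 0], [0, 0, 0], [0, 0, 0], [0, 0, 0]])

```text
clock: 17.42
position: [0.6028, 0.1048, 0.2833]
tool_rot: [3.138, 0.001, 1.826]
force: [0.4, -0.5, 0.0]
grip_width: 0.0855
```

Run:
```python
from h import *
b=grab_frame("side");t=grab_frame("top")
s=bot.observe();print(s["clock"],s["position"],s["force"])
a=cv2.resize(b[140:330,150:340],(500,500),interpolation=cv2.INTER_CUBIC)
t=cv2.resize(t[150:290,120:280],(300,262),interpolation=cv2.INTER_CUBIC)
o=np.zeros((500,800,3),np.uint8);o[:,:500]=a;o[:262,500:]=t
cv2.imwrite("pics/f7.png",o)
y=np.array([-np.sin(.255),np.cos(.255)]);S=np.array([.5735,.214])
sd=lambda p:(proj("side",p)-[150,140])*500/190
for z in(.113,.137):print("handle +y end",z,sd([*(S+.055*y),z]),"-y",sd([*(S-.055*y),z]))
print("raised 10:",sd([*(S+.055*y),.147]))
```

```text
17.525 [0.60328864 0.09962982 0.28101045] [ 1.18477342  0.41583888 -0.0965916 ]
handle +y end 0.113 [124.84525821 328.95401843] -y [173.7242139 227.1492907]
handle +y end 0.137 [121.94130331 309.22307603] -y [171.98736178 207.34096352]
raised 10: [120.69621506 300.76331495]
```

View pics/f7.png

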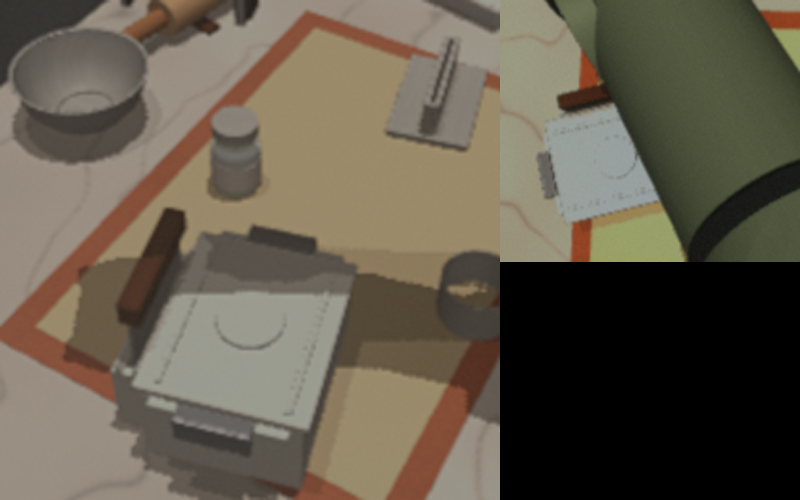

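The lid is flush and the jar stands. The handle sits over the slot, but its end looks a few pixels higher than predicted. I'll fit its silhouette numerically to check the depth.

```bash
cat > fit.py <<'E'
from h import *
from scipy.optimize import minimize
b=grab_frame("side");hs=cv2.cvtColor(b,cv2.COLOR_BGR2HSV)
B=b.astype(int);m=((B.sum(2)<210)&(B[...,2]>B[...,0]+12)).astype(np.uint8)
m[:,:150]=0;m[:,225:]=0;m[:210]=0;m[275:]=0
n,l,st,_=cv2.connectedComponentsWithStats(m);k=1+st[1:,4].argmax();m=(l==k).astype(np.uint8);print(st[k])
c=calibration("side");SS=8;x0,y0=150,200
M=cv2.resize(m[y0:290,x0:230],None,fx=SS,fy=SS,interpolation=cv2.INTER_NEAREST)
def sil(dx,dy,zc,yaw=.255,lean=0):
    ex=np.array([np.cos(yaw),np.sin(yaw),0]);ey=np.array([-ex[1],ex[0],0]);ez=np.array([0,0,1.])+lean*ex
    C=np.array([.5735,.214,zc])+dx*ex+dy*ey
    P=[C+i*.010*ex+j*.055*ey+k*.012*ez for i in(-1,1)for j in(-1,1)for k in(-1,1)]
    q=np.array([(proj("side",p,c)+.5-[x0,y0])*SS for p in P]).astype(np.int32)
    I=np.zeros_like(M);cv2.fillConvexPoly(I,cv2.convexHull(q),1);return I
def cost(v):
    I=sil(v[0]/1e3,v[1]/1e3,.125+v[2]/1e3,lean=v[3]/1e2 if len(v)>3 else 0);return 1-(I&M).sum()/(I|M).sum()
for z0 in(0,6):
  r=minimize(cost,[0,0,z0],method="Nelder-Mead",options=dict(initial_simplex=np.array([[0,0,z0],[4,0,z0],[0,4,z0],[0,0,z0+5]])));print("dx dy dz mm",r.x,r.fun)
for z in(-5,0,5,10):
  r=minimize(lambda v:cost([v[0],v[1],z]),[0,0],method="Nelder-Mead",options=dict(initial_simplex=[[0,0],[4,0],[0,4]]));print(z,r.x,r.fun)
E
python3 fit.py
```

```text
[194 219  26  46 523]
dx dy dz mm [-2.07167353 -0.74474166 -0.15760745] 0.16990496042085412
dx dy dz mm [-4.09833676  1.29763946  6.73041695] 0.17997598686628602
-5 [ 0.10668945 -7.45910645] 0.14978387998982967
0 [-1.03125  -4.171875] 0.16336906431576836
5 [-3.5859375  -0.56640625] 0.17653284761365595
10 [-5.83642578  3.06958008] 0.18520142237809922
```

The fit favours fully down, but weakly. I'll touch the handle top with shut fingers: it should be at 0.139 m if fully down, and a light push seats it otherwise.

Run:
```python
from h import *
plan([.5735,.214,.165],np.pi/2+.255,5)
```

```text
dp [[0.0288, -0.0001, 0.0289], [0.0288, -0.0001, 0.0289], [0.0288, -0.0001, 0.0289], [0.0288, -0.0, 0.0289], [0.0287, -0.0, 0.029]] 
rot [[0.0, 0.0001, -0.0003], [0.0, 0.0001, -0.0003], [0.0, 0.0001, -0.0003], [0.0, 0.0001, -0.0003], [0.0, 0.0001, -0.0003]] max 23.200000000000003 0.055041692222226726
```

Emit:
move_arm(jaw=[255, 255, 255, 255, 255, 255, 255, 255, 255, 255], dp=[[0.036, 0, 0], [0.036, 0, 0], [0.036, 0, 0], [0.036, 0, 0], [0, 0, 0.0], [0, 0, 0.03], [0, 0, 0.05], [0, 0, 0.04], [0, 0, 0.025], [0, 0, 0]], rotation=[[0, 0, 0], [0, 0, 0], [0, 0, 0], [0, 0, 0], [0, 0, 0], [0, 0, 0], [0, 0, 0], [0, 0, 0], [0, 0, 0], [0, 0, 0]])

```text
clock: 18.82
position: [0.5725, 0.2167, 0.1632]
tool_rot: [-3.14, 0.001, 1.825]
force: [0.6, 0.1, 0.1]
grip_width: 0.0003
```

Emit:
move_arm(jaw=[255, 255, 255, 255, 255, 255, 255], dp=[[0, 0, 0.01], [0, 0, 0.006], [0, 0, 0.0025], [0, 0, 0.0025], [0, 0, 0.0025], [0, 0, 0], [0, 0, 0]], rotation=[[0, 0, 0], [0, 0, 0], [0, 0, 0], [0, 0, 0], [0, 0, 0], [0, 0, 0], [0, 0, 0]])

```text
clock: 19.7
position: [0.5729, 0.2168, 0.145]
tool_rot: [-3.141, 0.001, 1.825]
force: [-0.2, 0.7, -0.2]
grip_width: 0.0
```

Emit:
move_arm(jaw=[255, 255, 255, 255], dp=[[0, 0, 0.0025], [0, 0, 0.0025], [0, 0, 0], [0, 0, 0]], rotation=[[0, 0, 0], [0, 0, 0], [0, 0, 0], [0, 0, 0]])

```text
clock: 20.2
position: [0.5728, 0.2169, 0.1409]
tool_rot: [-3.141, 0.001, 1.825]
force: [0.1, 0.4, -0.1]
grip_width: -0.0001
```

Emit:
move_arm(jaw=[255, 255, 255, 255], dp=[[0, 0, 0.00125], [0, 0, 0.00125], [0, 0, 0], [0, 0, 0]], rotation=[[0, 0, 0], [0, 0, 0], [0, 0, 0], [0, 0, 0]])

```text
clock: 20.7
position: [0.5728, 0.2169, 0.1389]
tool_rot: [-3.141, 0.001, 1.825]
force: [-0.2, 0.8, -0.5]
grip_width: -0.0004
```

Emit:
move_arm(jaw=[255, 255, 255], dp=[[0, 0, 0.00125], [0, 0, 0.00125], [0, 0, 0]], rotation=[[0, 0, 0], [0, 0, 0], [0, 0, 0]])

```text
clock: 21.08
position: [0.573, 0.2169, 0.1371]
tool_rot: [-3.142, 0.001, 1.825]
force: [-0.4, 1.1, 4.7]
grip_width: -0.0
```

Contact at about 0.138 m, so the blade is fully down. I'll retreat, take a final look by numbers only, and hand in.

Emit:
move_arm(jaw=[255, 255, 255, 255, 255, 255, 255, 255], dp=[[0, 0, -0.02], [0, 0, -0.05], [0, 0, -0.06], [-0.05, -0.02, -0.03], [-0.05, -0.02, 0], [-0.05, -0.02, 0], [0, 0, 0], [0, 0, 0]], rotation=[[0, 0, 0], [0, 0, 0], [0, 0, 0], [0, 0, 0], [0, 0, 0], [0, 0, 0], [0, 0, 0], [0, 0, 0]])

```text
clock: 22.08
position: [0.5567, 0.0892, 0.2658]
tool_rot: [3.141, 0.0, 1.825]
force: [1.0, 1.0, 0.0]
grip_width: -0.0002
```

```bash
python3 fit.py | tail -5
python3 - <<'E'
from h import *
from workcell import workorder
s=bot.observe();print(s["clock"],s["position"],s["force"]);print(workorder.job_done())
E
```

```text
dx dy dz mm [-7.9347634   3.67797454  6.66467507] 0.19939407266241538
-5 [-3.71875  -6.828125] 0.1686257584604839
0 [-6.6171875 -4.2265625] 0.1820505111244738
5 [-7.60754395 -0.24969482] 0.19131165365226843
10 [-9.29272461  3.99279785] 0.2018757612667479
22.125 [0.55662813 0.08970701 0.26562889] [-0.63279306  0.66269576 -0.92734773]
the job is handed in; nothing more can be done
None
```

The lid is clipped on and the scraper is in the tub's slot and released. I handed the job in at about 22 s, with the gripper about 13 cm above everything.

- **Lid:** I pressed until the pad reached 92 mm with 25 N of reaction, which is its clipped height. The wrist and side pictures then showed the lid flush, with a clip arm below the lip at both ends.
- **Scraper:** The blade met the slot floor at the expected tool height. After I let go, a 5 N touch on the handle top made contact at about 138 mm, against 139 mm for fully down.
- **Jar:** In the last picture I viewed, taken before that touch, it was still standing where it had been.

The camera fit of the handle was too weak to confirm the depth, so I relied on the touch. Before the touch, the fit placed the handle 1 to 2 mm towards the robot from the slot plane. Afterwards it gave 4 to 8 mm in the same direction. The handle may have tipped slightly within the slot's play, or the silhouette mask may be off; I did not check which with another picture.

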